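# Turn out the beeswax cake from the flip-over mould

## Task

Two flip-over moulds stand on the pantry counter, and one of them has a beeswax cake stuck in its cup. Swing that mould by its handle all the way over onto its own tray, then tap the knock-out button on the cup's upturned base until the cake drops into the tray. Leave that mould lying turned over, and leave the other, empty mould as it is.

Things in the scene. Friction and masses are not known exactly. Their poses are not given: they have to be found in the camera images.
- stand: Fixed stand of the loaded mould: pale board 110 (x) x 290 (y) x 16 mm, origin at the centre of its underside, z up. Steel uprights at y = 0, x = +-48, 94 high. The mould hinges about the line along x at y = 0, z = 80. Steel tray centred at x = 0, y = +67, 90 x 110 mm, walls 4, floor at z = 20, rim z = 28 mm.
- mould (a joint): Hinge angle of the loaded mould, rad. 0: lying level over the stand's -y half, cup mouth up; pi/2: standing up; pi (end stop): level over the tray, mouth down. Swings about the stand's -x axis. 0.35 kg, no spring, damped: past upright it sinks slowly over by itself (1 to 2 s), before upright back. Cup 60 mm across, 42 deep, its axis 60 mm from the hinge.
- mould_handle (a point): Centre of the mould's handle: a round wooden bar 14 mm thick, 56 long, parallel to the hinge (stand's x), 135 mm from it, at angle 0 at stand (0, -135, 80) mm. Joined by 8 mm rods at x = +-36; the cup wall is 44 mm from the bar's axis; else free all round. It turns in the fingers while pinched.
- mould_button (a point): Centre of the outer face of the knock-out button, a wooden knob 28 mm across on the cup's base: under the cup at angle 0; at pi on top, facing up, at stand (0, +60, 124) mm. Sprung, 10 mm travel towards the mouth; fully down takes about 7 to 12 N and pushes the cake past the clips.
- cake: Beeswax cake in the cup: tapered, round, 50 mm across at the wide end, 36 at the narrow, 22 high, 45 g. Origin: centre of the narrow end; z axis to the wide end, which faces the mouth, 11 mm inside the rim. Three spring clips hold it, also upside down; too deep to be gripped.
- spare_mould (a joint): Hinge angle (rad) of the other mould, identical but empty, on its own identical stand; 0 = mouth up, at rest. To be left alone.

How it is judged:
By the outcome, as a careful person would: the job done as asked, in the order asked, and still so for the second after the job is handed in, with the robot touching nothing.
It also fails if it takes over 48 s, if anything falls off the work surface, if the arm or the gripper's body presses on something with over 40 N, if the wrist force passes 120 N, or if a joint passes its speed limit or range.

## Robot

A 7-joint arm with a two-finger parallel gripper is mounted at the origin on the work surface. World frame = base frame: x ahead of the robot, y to its left, z up, the work surface at z = 0. Lengths are in m, angles in rad, forces in N, time in s.
With the tool pointing down it reaches from about 0.35 to 0.9 m from the base axis. Payload 8.1 kg.
Tool frame: the origin (TCP) lies at the very end of the fingers, on their centre line; the grasp point (between the pads) lies 19 mm behind it (arm.tcp_to_grasp is the distance from the TCP to the grasp point, in m); z points along the fingers, y is the line along which they close (so a half turn about z gives the same grasp; the last joint's range is limited). The gripper opens to 92 mm and grips with 3 to 60 N. Pads are 19 mm wide; open, the fingers measure 130 mm over their backs; the gripper's body (75 mm by 190 mm) begins 47 mm behind the grasp point.
Start: joints at [1.216, 0.434, 0.025, 1.573, -0.012, 1.134, -0.075], TCP at [0.156, -0.605, 0.227] pointing down, gripper open.
Joint ranges: [-2.62, 2.62], [-0.44, 2.09], [-1.27, 1.32], [0.08, 2.57], [-1.32, 4.46], [0.12, 2], [-2.74, 2.74]. Speed limits (rad/s): [2.22, 2.22, 3.01, 3.01, 3.14, 3.14, 3.14].

## Interface

Orientations are given as a rotation vector (axis times angle).
In Python, from cell import arm gives the robot as it stands.
- The arm moves only by the tool nudge_tcp, called after "Request:" as name([rows], argument=value, ...), one row to a line, values as JSON. Schema: {"type":"object","properties":{"steps":{"type":"array","items":{"type":"array","items":{"type":"array","items":{"type":"number"},"minItems":5,"maxItems":5},"minItems":1,"maxItems":10},"minItems":1,"maxItems":1},"force":{"type":"number"},"only":{"type":"string"},"quiet":{"type":"boolean"},"lines":{"type":"string"}},"required":["steps"],"additionalProperties":false}. steps is a list that holds a single list of rows (three levels of brackets), with 1 to 10 rows, each of 5 numbers: dx, dy, dz in shares of the most that a row can go, 1 being 50 mm, then a turn about the tool's z in fractions of the full range, 1 being pi/2 rad, then the opening from 0.0 (shut) to 1.0 (fully open); each row shifts and turns the commanded pose from where the row before left it, along the tool's axes as they then stand; what a row does not reach is not made up. A row lasts 1/10 s, in which the tool goes at most 0.05 m and 0.15 rad, less where a joint would pass 70% of its speed; a pose out of reach is approached as far as the arm can. The fingers move at their own pace and stop on an object; force is the grip in N (left out, the last holds). Time passes only in rows, so rows that do not move let the fingers close. The tool returns the time, the measured TCP pose, the force, the opening and the grip force at its end. only (a regular expression) keeps the lines of the reply that match it, lines (a string "A,B") keeps lines A to B, and quiet returns only ok. No shift or turn number may pass 1 either way. Input that does not fit is refused with a message, and nothing moves.
- arm.observe(): the state, without advancing time (a new reading comes with each control period).
- arm.get_image(name): name is "scene" or "side" or "wrist"; returns a dict with "image" (480x640x3 uint8, blue, green, red), "fx", "fy", "cx", "cy" (pixels), "cam_to_world" (4x4, takes a point from camera to world coordinates); the wrist camera has in their place "mount" (4x4, takes a point from camera to tool coordinates, whose origin is the TCP and whose axes are the flange's). Camera axes: x right, y down, z forward; pixel columns grow to the right and rows downward; lengths in m; the calibration is good to about 2 mm. A picture is of the moment at which its call begins: read the wrist's pose just before it. There is no depth.
- arm.sign_off(): hands the job in; it is judged then, once.
The state is a dict: "clock": time; "joints": joint angles; "dq": joint speeds; "joint_efforts": joint torques, N m; "position": TCP position; "ee_rot": TCP orientation; "force": force on the tool from outside, world axes, zero at the start; "ft_torque": the same for the moment, N m; "width": opening from 0.0 (shut) to 1.0 (fully open); "gripper_force": force on a finger pad.
Only numpy, scipy, OpenCV 4.12 (cv2) and the standard library are available. Lean on these libraries where they do the work, as an engineer would, in place of code of your own. Each camera call takes 0.05 s, during which the arm holds its last target. There are 200 camera calls.

## Working session

There is one attempt and no reset: what is moved stays moved. The work goes in short steps, Python scripts to look and compute and a tool call to move; the robot and the scene stay as the last step left them, time stands still between calls to the robot, and variables do not carry over. Pictures are saved under pics/ and viewed, at most 10 in all, crops included, and the job is handed in when it is done.

```bash
ls; mkdir -p pics; python3 - <<'E'
from cell import arm
import cv2,numpy as np
s=arm.observe();print(s)
for n in ["scene","side"]:
    d=arm.get_image(n);cv2.imwrite(f"pics/{n}0.png",d["image"]);print(n,d["fx"],d["fy"],d["cx"],d["cy"],d["cam_to_world"].tolist() if hasattr(d["cam_to_world"],'tolist') else d["cam_to_world"])
E
```

```text
cell.py
pics
{'clock': 0.0, 'joints': array([ 1.21639032,  0.43524085,  0.02499146,  1.57413991, -0.01158231,
        1.13398987, -0.07506055]), 'dq': array([ 2.46041169e-03, -1.30973637e-04,  1.40545743e-03,  1.26177671e-03,
        7.63011709e-05,  2.11490143e-04, -1.50501693e-03]), 'joint_efforts': array([-2.52306418e-04, -6.67846942e+01,  9.84722301e-01, -3.14450955e+01,
       -6.04982302e-02,  4.29686846e-02,  1.46723060e-04]), 'position': array([ 0.15551434, -0.60479268,  0.22591754]), 'ee_rot': array([-3.11515654e+00, -3.94229735e-01,  5.87675928e-04]), 'force': array([ 0.41089038, -0.05918732,  0.42028112]), 'ft_torque': array([ 0.05675575, -0.02192412,  0.0160822 ]), 'gripper_force': 0.0, 'width': 1.0014841354799906}
scene 609.3455530775894 609.3455530775894 321.3604377187075 245.97110686945567 [[0.5086694346059599, 0.607470819060515, -0.610110326324346, 1.2155792333993727], [0.8607383119972332, -0.34266062727093805, 0.3764482072987479, -0.489605278936125], [0.01962051369885578, -0.7166330291775799, -0.6971743949213559, 0.864204158717347], [0.0, 0.0, 0.0, 1.0]]
side 521.4299651381326 521.4299651381326 321.68857371962133 230.3323676850328 [[-0.7227364517984884, -0.5354459780080175, 0.4369778322486951, 0.12117968537373824], [-0.6910238568118197, 0.549107937525888, -0.47007074176445296, 0.38856089816949596], [0.011749491846407285, -0.641699366978886, -0.7668662672593235, 0.8018195610030917], [0.0, 0.0, 0.0, 1.0]]
```

View pics/scene0.png

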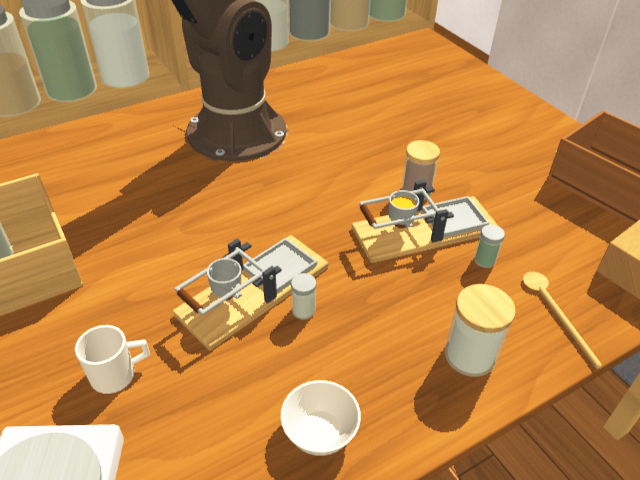

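View pics/side0.png

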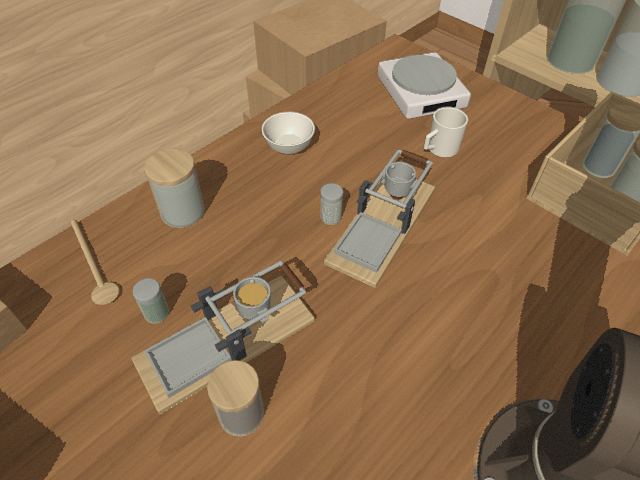

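The loaded mould (yellow cake) is the right-hand one in the scene view, with its cup at (403,205) and handle at about (368,212). In the side view the cup is at (253,296) and the handle at (295,277). The spare is the other mould, empty cup at (225,275) in the scene view. A canister stands close to the loaded stand. I'll enlarge both views to pick exact points.

```bash
python3 - <<'E'
import cv2
a=cv2.imread("pics/scene0.png")[140:270,345:505];b=cv2.imread("pics/side0.png")[250:420,125:325]
cv2.imwrite("pics/a.png",cv2.resize(a,None,fx=4.5,fy=4.5,interpolation=2));cv2.imwrite("pics/b.png",cv2.resize(b,None,fx=3.5,fy=3.5,interpolation=2))
E
```

```text
(no output)
```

View pics/a.png

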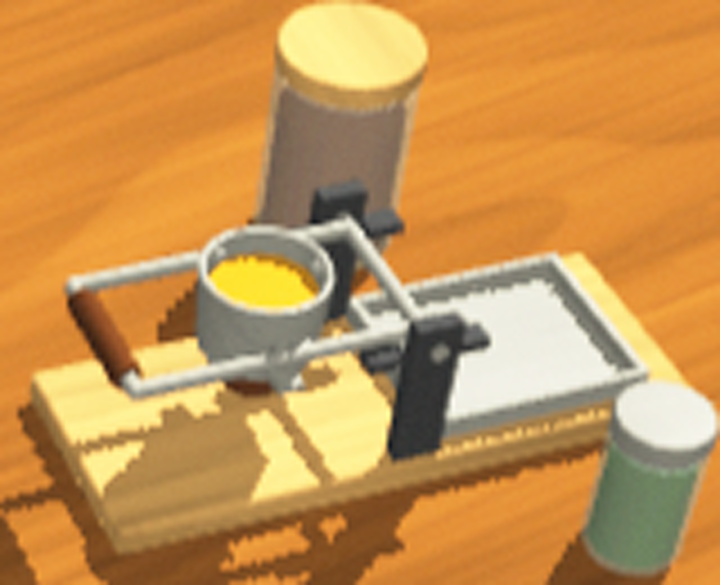

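View pics/b.png

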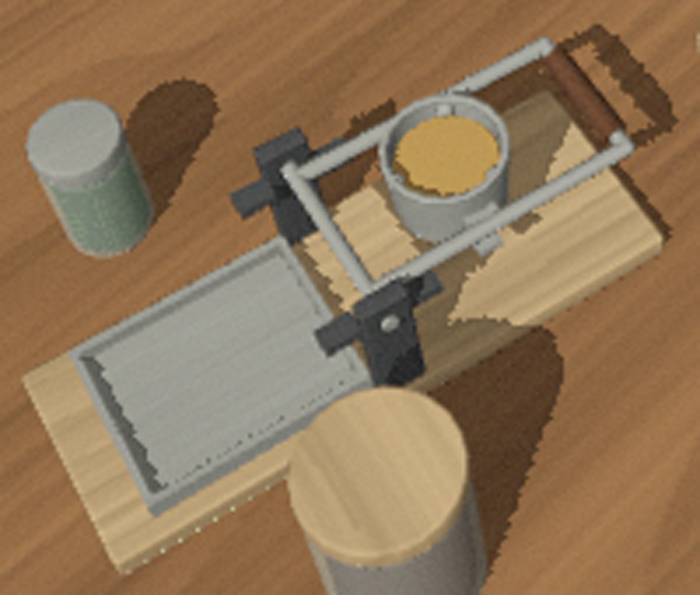

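The crops show clean corners: the board ends, tray rim corners and handle ends. I'll fit the stand pose (x, y, yaw) to these hand-read points.

```bash
cat > h.py <<'E'
import numpy as np, cv2
from scipy.spatial.transform import Rotation as R
from cell import arm
def proj(d,P):
    T=np.linalg.inv(np.array(d["cam_to_world"]));q=(T[:3,:3]@P.T).T+T[:3,3]
    return np.c_[d["fx"]*q[:,0]/q[:,2]+d["cx"],d["fy"]*q[:,1]/q[:,2]+d["cy"]]
def ray(d,u):
    T=np.array(d["cam_to_world"]);v=T[:3,:3]@[(u[0]-d["cx"])/d["fx"],(u[1]-d["cy"])/d["fy"],1];return T[:3,3],v
E
python3 - <<'E'
from h import *
from scipy.optimize import least_squares
S=arm.get_image("scene");D=arm.get_image("side")
s={(-55,-145,16):(33,375),(55,-145,16):(117,530),(-45,122,28):(556,256),(45,122,28):(648,375),(-36,-135,80):(72,287),(36,-135,80):(130,385)}
e={(36,-135,80):(545,47),(-36,-135,80):(625,145),(-55,-145,16):(662,240),(-55,145,16):(118,556),(55,145,16):(25,380),(-45,122,28):(153,505),(45,122,28):(77,356),(45,12,28):(282,242)}
f=lambda x,k,o:(np.array(x)+.5)/k-.5+o
sp=np.array([f(v,4.5,(345,140)) for v in s.values()]);ep=np.array([f(v,3.5,(125,250)) for v in e.values()])
A=np.array(list(s))/1e3;B=np.array(list(e))/1e3
def w(p,X): return X@R.from_euler('z',p[2]).as_matrix().T+[p[0],p[1],0]
g=lambda p:np.r_[(proj(S,w(p,A))-sp).ravel(),(proj(D,w(p,B))-ep).ravel()]
r=least_squares(g,[.6,0,-.2],loss='soft_l1');print(r.x,g(r.x).round(1).reshape(-1,2).tolist())
for X in [(0,-135,80),(0,0,215),(0,135,80),(0,60,124)]: print(X,w(r.x,np.array([X])/1e3))
q=arm.observe();M=R.from_rotvec(q["ee_rot"]).as_matrix();print(M.round(3),q["position"])
# canister lid centre
o1,v1=ray(S,f((352,42),4.5,(345,140)));o2,v2=ray(D,f((378,468),3.5,(125,250)))
t=np.linalg.lstsq(np.c_[v1,-v2],o2-o1,rcond=None)[0];c=(o1+t[0]*v1+o2+t[1]*v2)/2;print("can",c,(R.from_euler('z',-r.x[2]).as_matrix()@(c-[r.x[0],r.x[1],0])))
yd=R.from_euler('z',r.x[2]).as_matrix()[:,1];ty=M.T@yd
print("turn about tool z to align y:",np.arctan2(-ty[0],ty[1]), "stand y in tool",ty)
E
```

```text
[ 0.5243795   0.1874067  -0.19729156] [[-2.0, -0.5], [-0.4, 0.8], [-1.4, -0.8], [-0.5, -0.8], [-0.9, 0.2], [0.3, 1.6], [-0.0, -0.3], [0.4, 0.8], [1.3, -1.0], [-0.9, 3.6], [-2.0, -1.2], [-1.2, 1.4], [-2.9, -0.5], [0.1, -1.7]]
(0, -135, 80) [[0.49791759 0.05502555 0.08      ]]
(0, 0, 215) [[0.5243795 0.1874067 0.215    ]]
(0, 135, 80) [[0.55084141 0.31978784 0.08      ]]
(0, 60, 124) [[0.53614035 0.24624276 0.124     ]]
[[ 0.968  0.249 -0.   ]
 [ 0.249 -0.968  0.001]
 [-0.    -0.001 -1.   ]] [ 0.15559453 -0.60502764  0.22625177]
can [0.41110111 0.2520915  0.11481477] [-0.12376004  0.04122582  0.11481477]
turn about tool z to align y: -2.6925917369663126 stand y in tool [ 4.34065554e-01 -9.00880926e-01  8.07668862e-04]
```

The fit is good to about 2 mm. The canister (top at 0.115 m) is clear of the path. Next: align the tool with the stand and travel at the current height.

The manual's scale: shifts go in shares of 50 mm and turns go in shares of pi/2 rad. Converting my numbers, -0.0357 m is -0.714, 0.0103 m is 0.206, 0.15 rad is 0.0955.

Request:
nudge_tcp([
  [[0,0,0,0.0955,0.35],[0,0,0,0.0955,0.35],[0,0,0,0.0949,0.35],[0.206,-0.714,0,0,0.35],[0.206,-0.714,0,0,0.35],[0.206,-0.714,0,0,0.35],[0.206,-0.714,0,0,0.35],[0.206,-0.714,0,0,0.35],[0.206,-0.714,0,0,0.35],[0.206,-0.714,0,0,0.35]],
], force=15)

```text
clock: 1.2
position: [0.2758, -0.3729, 0.2267]
ee_rot: [3.126, -0.309, 0.0]
force: [0.8, -0.0, 0.3]
width: 0.349
gripper_force: 0.0
```

Request:
nudge_tcp([
  [[0.206,-0.714,0,0,0.35],[0.206,-0.714,0,0,0.35],[0.206,-0.714,0,0,0.35],[0.206,-0.714,0,0,0.35],[0.206,-0.714,0,0,0.35],[0.206,-0.714,0,0,0.35],[0.206,-0.714,0,0,0.35],[0.206,-0.714,0,0,0.35],[0.206,-0.714,0,0,0.35],[0.206,-0.714,0,0,0.35]],
])

```text
clock: 2.2
position: [0.4468, -0.0431, 0.2268]
ee_rot: [3.126, -0.31, 0.0]
force: [0.8, -0.3, 0.5]
width: 0.35
gripper_force: 0.0
```

Converted, 0.04 m is 0.8, -0.0354 m is -0.708.

Request:
nudge_tcp([
  [[0.206,-0.708,0,0,0.35],[0.206,-0.708,0,0,0.35],[0.206,-0.708,0,0,0.35],[0,0,0.8,0,0.35],[0,0,0.6,0,0.35],[0,0,0,0,0.35]],
])

```text
clock: 2.8
position: [0.4947, 0.0532, 0.1533]
ee_rot: [3.125, -0.308, -0.011]
force: [-0.4, -0.6, 0.1]
width: 0.347
gripper_force: 0.0
```

```bash
python3 - <<'E'
from h import *
s=arm.observe();d=arm.get_image("wrist");im=d["image"]
Rw=R.from_rotvec(s["ee_rot"]).as_matrix();T=np.eye(4);T[:3,:3]=Rw;T[:3,3]=s["position"];d["cam_to_world"]=T@np.array(d["mount"])
P=np.array([[.49792,.05503,.08]]);c=proj(d,P)[0];print(s["position"],c)
X=R.from_euler('z',-.1973).as_matrix()[:,0]
for k in(-.028,.028): cv2.circle(im,tuple(map(int,proj(d,P+k*X)[0])),3,(255,0,255),-1)
cv2.imwrite("pics/w1.png",im)
E
```

```text
[0.49472569 0.05315997 0.15331612] [310.43292779 244.24403606]
```

View pics/w1.png

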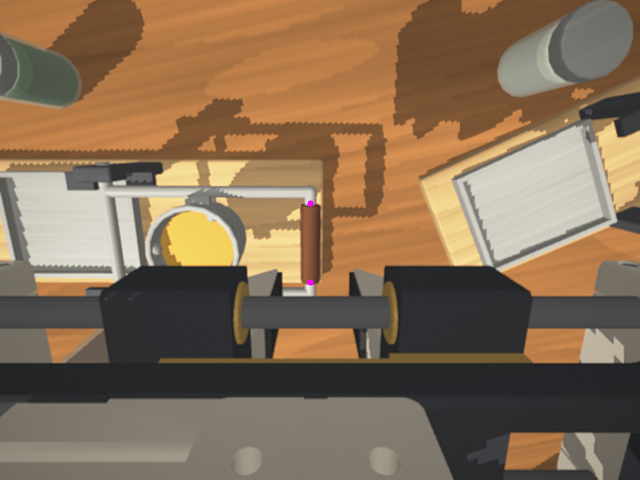

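The predicted bar ends (310,203) and (310,283) lie right on the bar in the wrist view, so the pose is confirmed. Descending.

Converted, 0.025 m is 0.5, 0.0028 m is 0.056.

Request:
nudge_tcp([
  [[0.056,-0.05,0.5,0,0.35],[0,0,0.5,0,0.35],[0,0,0.4,0,0.35],[0,0,0.3,0,0.35],[0,0,0,0,0.35],[0,0,0,0,0.35]],
])

```text
clock: 3.45
position: [0.5018, 0.0555, 0.0733]
ee_rot: [-3.126, 0.31, -0.003]
force: [0.4, -0.9, 0.4]
width: 0.35
gripper_force: 0.0
```

Converted, 0.012 m is 0.24, -0.003 m is -0.06.

Request:
nudge_tcp([
  [[-0.06,0.02,0.24,0,0.35],[0,0,0,0,0.35],[0,0,0,0,0.0],[0,0,0,0,0.0],[0,0,0,0,0.0],[0,0,0,0,0.0],[0,0,0,0,0.0]],
], force=15)

```text
clock: 4.15
position: [0.4984, 0.056, 0.0605]
ee_rot: [-3.125, 0.308, -0.003]
force: [-0.3, 3.0, 6.4]
width: 0.145
gripper_force: 15.0
```

Gripped: the opening reads 13 mm, matching the bar. Swing along the arc, 10° per row, up to upright first.

Converted, -0.0234 m is -0.468, -0.0228 m is -0.456.

Request:
nudge_tcp([
  [[0,-0.042,-0.468,0,0],[0,-0.12,-0.456,0,0],[0,-0.2,-0.426,0,0],[0,-0.27,-0.386,0,0],[0,-0.332,-0.332,0,0],[0,-0.386,-0.27,0,0],[0,-0.426,-0.2,0,0],[0,-0.456,-0.12,0,0],[0,-0.468,-0.042,0,0],[0,0,0,0,0]],
])

```text
clock: 5.15
position: [0.5257, 0.1906, 0.1962]
ee_rot: [-3.124, 0.305, -0.006]
force: [0.4, 0.8, 13.6]
width: 0.147
gripper_force: 15.0
```

Converted, -0.0228 m is -0.456, -0.0213 m is -0.426.

Request:
nudge_tcp([
  [[0,-0.408,0.02,0,0],[0,-0.456,0.12,0,0],[0,-0.426,0.2,0,0],[0,-0.386,0.27,0,0],[0,-0.332,0.332,0,0],[0,0,0,0,0]],
])

```text
clock: 5.75
position: [0.5449, 0.2882, 0.1462]
ee_rot: [-3.125, 0.306, -0.002]
force: [3.1, 2.2, 2.0]
width: 0.146
gripper_force: 15.0
```

On the arc at 140°. Open slightly, lift clear and let it sink over.

Converted, -0.04 m is -0.8, -0.01 m is -0.2.

Request:
nudge_tcp([
  [[0,0,0,0,0.35],[0,0,-0.2,0,0.35],[0,0,-0.8,0,0.35],[0,0,-0.8,0,0.35],[0,0,0,0,0],[0,0,0,0,0],[0,0,0,0,0],[0,0,0,0,0],[0,0,0,0,0],[0,0,0,0,0]],
])

```text
clock: 6.75
position: [0.5434, 0.2857, 0.2369]
ee_rot: [3.126, -0.309, -0.002]
force: [-0.6, -0.3, -0.5]
width: 0.004
gripper_force: 0.0
```

Request:
nudge_tcp([
  [[0,0,0,0,0],[0,0,0,0,0],[0,0,0,0,0],[0,0,0,0,0],[0,0,0,0,0]],
])

```text
clock: 7.25
position: [0.5437, 0.2859, 0.2376]
ee_rot: [3.126, -0.309, 0.0]
force: [0.2, -0.3, 0.1]
width: 0.002
gripper_force: 0.0
```

```bash
python3 - <<'E'
from h import *
S=arm.get_image("scene")["image"][100:320,280:560];D=arm.get_image("side")["image"][220:440,90:370]
cv2.imwrite("pics/c.png",np.vstack([cv2.resize(np.hstack([S,D]),None,fx=1.4,fy=1.4)]))
E
```

```text
(no output)
```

View pics/c.png

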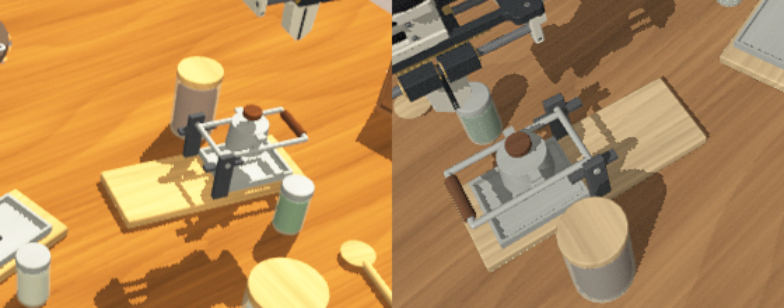

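The mould now lies turned over, level over the tray, with the brown button on top. In the full images the button is at about (461,180) in the scene view and (180,324) in the side view. I'll move above it and compare the projected position.

Converted, 0.0404 m is 0.808, 0.04 m is 0.8.

```bash
python3 - <<'E'
from h import *
P=np.array([[.5361,.2462,.124]])
for n in("scene","side"): print(n,proj(arm.get_image(n),P))
E
```

```text
scene [[459.20594945 178.13352023]]
side [[179.47686168 321.7269741 ]]
```

Request:
nudge_tcp([
  [[0,0.808,0,0,0],[0,0,0.8,0,0],[0,0,0.8,0,0],[0,0,0.2,0,0],[0,0,0,0,0],[0,0,0,0,0]],
])

```text
clock: 8.05
position: [0.5365, 0.2472, 0.1491]
ee_rot: [-3.125, 0.309, -0.002]
force: [0.1, 0.9, 1.1]
width: 0.007
gripper_force: 0.0
```

Converted, 0.02 m is 0.4, 0.005 m is 0.1.

Request:
nudge_tcp([
  [[0,0,0.4,0,0],[0,0,0.1,0,0],[0,0,0.08,0,0],[0,0,0.08,0,0],[0,0,0,0,0]],
])

```text
clock: 8.55
position: [0.5364, 0.2468, 0.1153]
ee_rot: [-3.125, 0.309, -0.002]
force: [0.3, -0.4, 4.8]
width: 0.004
gripper_force: 2.4
```

Request:
nudge_tcp([
  [[0,0,0.04,0,0],[0,0,0,0,0]],
])

```text
clock: 8.75
position: [0.5365, 0.2469, 0.1142]
ee_rot: [-3.125, 0.309, -0.003]
force: [-2.0, -0.4, 12.3]
width: 0.007
gripper_force: 5.8
```

Converted, 0.002 m is 0.04.

Request:
nudge_tcp([
  [[0,0,0.04,0,0],[0,0,0,0,0]],
])

```text
clock: 8.95
position: [0.5367, 0.2471, 0.1139]
ee_rot: [-3.125, 0.309, -0.005]
force: [-7.6, -4.5, 27.8]
width: 0.005
gripper_force: 13.9
```

Request:
nudge_tcp([
  [[0,0,-0.6,0,0],[0,0,-0.2,0,0],[0,0,0,0,0]],
])

```text
clock: 9.25
position: [0.5368, 0.2469, 0.1523]
ee_rot: [-3.125, 0.309, -0.004]
force: [-0.2, 0.0, 0.1]
width: 0.002
gripper_force: 0.0
```

```bash
python3 - <<'E'
from h import *
S=arm.get_image("scene")["image"][155:255,410:520];D=arm.get_image("side")["image"][290:400,125:245]
f=lambda i:cv2.resize(i,(400,400),interpolation=2)
for n,i in(("s",S),("d",D)):
    h=cv2.cvtColor(i,cv2.COLOR_BGR2HSV);print(n,cv2.inRange(h,(20,150,120),(32,255,255)).sum()//255)
cv2.imwrite("pics/e.png",np.hstack([f(S),f(D)]))
E
```

```text
s 28
d 2
```

View pics/e.png

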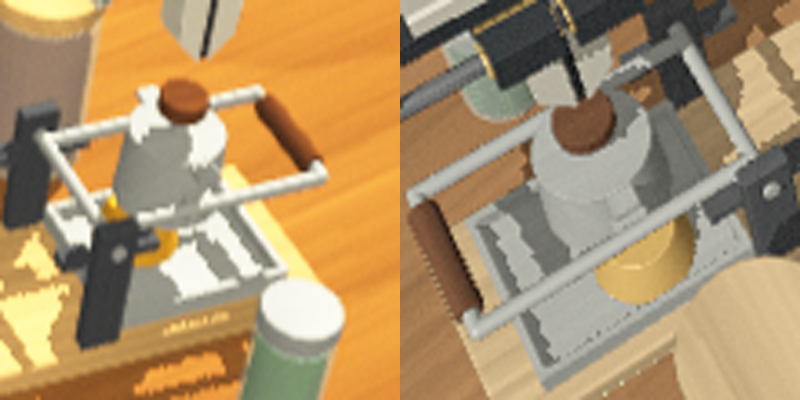

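The cake has dropped: it shows below the cup, inside the tray, at about (645,255) in the right-hand panel. I'll retreat and check that it has settled.

Request:
nudge_tcp([
  [[0,0,-0.8,0,0],[0,0,-0.8,0,0],[0,0.8,-0.4,0,0],[0,0.8,0,0,0],[0,0.8,0,0,0],[0,0,0,0,0],[0,0,0,0,0],[0,0,0,0,0]],
])

```text
clock: 10.15
position: [0.512, 0.1295, 0.2499]
ee_rot: [-3.126, 0.308, 0.002]
force: [-0.0, 0.4, 0.4]
width: 0.002
gripper_force: 0.0
```

```bash
python3 - <<'E'
from h import *
S=arm.get_image("scene")["image"][155:255,410:510];D=arm.get_image("side")["image"][290:400,130:240]
f=lambda i:cv2.resize(i,(400,400),interpolation=2)
cv2.imwrite("pics/g.png",np.hstack([f(S),f(D)]))
E
```

```text
(no output)
```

View pics/g.png

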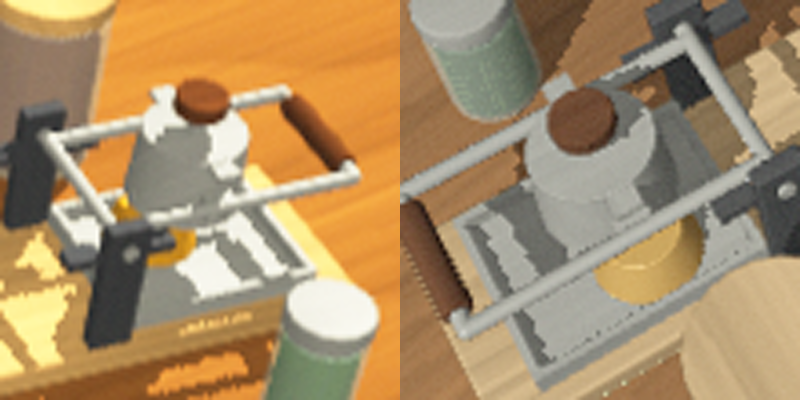

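The cake lies flat on the tray floor, narrow end up, at about (648,258) in the right-hand panel and unchanged since the last picture. The mould is down and the robot is clear, so I'm handing in.

```bash
python3 -c "
from cell import arm
print(arm.sign_off())"
```

```text
the job is handed in; nothing more can be done
None
```

The job is handed in at about 10 s: the loaded mould lies turned over on its tray, the cake dropped flat into the tray on one press of the button, and the spare mould was never touched.

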